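# Make up the compression and tension kits

### The job

Make up two force-test kits from the parts on the green mat: put the black platen, the red sleeve and the large brass weight in the blue tray, and the blue-based hook and the small steel weight in the orange tray, each part standing upright on the floor of a compartment of its own. Leave the magenta cone-point head where it is, and do not disturb the force gauge or the jar.

Things in the scene. Friction and masses are not known exactly. Their poses are not given: they have to be found in the camera images.
- platen: compression platen, black plastic, standing disc down: a disc 44 mm in diameter and 8 mm thick with a plain grip stem 18 mm in diameter rising from its centre, 55 mm tall in all, about 90 g. Origin: centre of its underside, z up. It and the other stock parts start upright on a green mat, 260 x 180 x 4 mm.
- sleeve: extension sleeve, a red plain cylinder 26 mm in diameter and 60 mm tall with a small dark dot on top, about 80 g, standing upright. Origin: centre of its underside, z up.
- brass_weight: large brass check weight: cylinder 38 mm in diameter and 46 mm tall with a thin neck and a knob 16 mm in diameter on top, 62 mm tall in all, about 420 g, upright; grip it by the cylinder. Origin: centre of its underside, z up.
- steel_weight: small bright steel check weight: cylinder 28 mm in diameter and 42 mm tall with a thin neck and a knob 16 mm in diameter on top, 58 mm tall in all, about 200 g, upright; grip it by the cylinder. Origin: centre of its underside, z up.
- hook: tension hook: blue cylinder 26 mm in diameter and 42 mm tall carrying a bent steel wire hook (5 mm wire, within the cylinder's outline to 1 mm) up to 74 mm in all, about 80 g, upright; grip it by the cylinder. Origin: centre of its underside, z up.
- cone: magenta cone-point head, 30 mm in diameter, straight to 35 mm, tapering to a blunt point at 58 mm, about 60 g. It belongs to neither kit and stays where it stands on the mat. Origin: centre of its underside, z up.
- blue_tray: blue compression-kit tray, fixed to the bench, long along its x: 224 x 80 x 12 mm outside, walls, dividers and floor 4 mm thick. Two dividers make three equal open compartments in a row, 69 (x) by 72 mm (y) inside, centred at x = -73, 0 and +73 mm, y = 0. Compartment floor 4 mm above the origin, wall tops 12 mm. Origin: centre of its underside, z up.
- orange_tray: orange tension-kit tray, fixed to the bench, long along its x: 224 x 80 x 12 mm outside, walls, dividers and floor 4 mm thick. Two dividers make three equal open compartments in a row, 69 (x) by 72 mm (y) inside, centred at x = -73, 0 and +73 mm, y = 0. Compartment floor 4 mm above the origin, wall tops 12 mm. Origin: centre of its underside, z up.
- gauge: grey hand-held digital force gauge lying on its back, 150 x 66 mm, 34 mm high with keys and a display on top and a short steel spindle out of its +x end, 450 g; a bystander at the robot's right. Origin: centre of its underside, z up.
- jar: amber glass jar with a black cap, 52 mm in diameter, 65 mm tall, 250 g; a bystander at the robot's left. Origin: centre of its underside, z up.
Not all that is in view belongs to the job. Several things look just like the steel_weight: the one meant starts farthest to the robot's right. What is shaped like the platen but turquoise is not meant.

How it is judged:
At the end, for the whole second after the job is handed in: The named parts are in their trays, each flat on the floor of its own compartment (within 3 mm), upright within 0.12 rad, no two in one compartment, at rest and released; any compartment of the right tray will do. Cone head, gauge and jar within 15 mm of their start, cone upright (x of platen in the frame of blue_tray between -0.108 and 0.108 m and y of platen in the frame of blue_tray between -0.036 and 0.036 m and z of each of platen, sleeve, brass_weight in the frame of blue_tray below 0.007 m and angle between each of platen, sleeve, brass_weight, hook, steel_weight, cone's own z axis and vertical below 0.12 rad and linear speed of each of platen, sleeve, brass_weight, hook, steel_weight below 0.02 m/s and angular speed of each of platen, sleeve, brass_weight, hook, steel_weight below 0.3 rad/s and contact force between each of platen, sleeve, brass_weight, hook, steel_weight and the fingers below 0.05 N and x of sleeve in the frame of blue_tray between -0.108 and 0.108 m and y of sleeve in the frame of blue_tray between -0.036 and 0.036 m and x of brass_weight in the frame of blue_tray between -0.108 and 0.108 m and y of brass_weight in the frame of blue_tray between -0.036 and 0.036 m and x of hook in the frame of orange_tray between -0.108 and 0.108 m and y of hook in the frame of orange_tray between -0.036 and 0.036 m and z of each of hook, steel_weight in the frame of orange_tray below 0.007 m and x of steel_weight in the frame of orange_tray between -0.108 and 0.108 m and y of steel_weight in the frame of orange_tray between -0.036 and 0.036 m and (x of platen in the frame of blue_tray between -0.1095 and -0.0365 m or x of sleeve in the frame of blue_tray between -0.1095 and -0.0365 m or x of brass_weight in the frame of blue_tray between -0.1095 and -0.0365 m) and not (x of hook in the frame of orange_tray between -0.1095 and -0.0365 m and x of steel_weight in the frame of orange_tray between -0.1095 and -0.0365 m) and (x of platen in the frame of blue_tray between -0.0365 and 0.0365 m or x of sleeve in the frame of blue_tray between -0.0365 and 0.0365 m or x of brass_weight in the frame of blue_tray between -0.0365 and 0.0365 m) and not (x of hook in the frame of orange_tray between -0.0365 and 0.0365 m and x of steel_weight in the frame of orange_tray between -0.0365 and 0.0365 m) and (x of platen in the frame of blue_tray between 0.0365 and 0.1095 m or x of sleeve in the frame of blue_tray between 0.0365 and 0.1095 m or x of brass_weight in the frame of blue_tray between 0.0365 and 0.1095 m) and not (x of hook in the frame of orange_tray between 0.0365 and 0.1095 m and x of steel_weight in the frame of orange_tray between 0.0365 and 0.1095 m) and distance of each of cone, gauge, jar from where it was at the start of the episode below 0.015 m); the robot touches nothing.
It fails at once if the magenta cone head was moved by more than 15 mm or tipped (distance of cone from where it was at the start of the episode above 0.015 m or angle between cone's own z axis and vertical above 0.3 rad).
It fails at once if the force gauge was moved by more than 15 mm (distance of gauge from where it was at the start of the episode above 0.015 m).
It fails at once if the jar was moved by more than 15 mm (distance of jar from where it was at the start of the episode above 0.015 m).
It also fails if it takes over 128 s, if anything falls off the work surface, if the arm or the gripper's body presses on something with over 40 N, if the wrist force passes 120 N, or if a joint passes its speed limit or range.

### The arm

A 6-joint arm with a two-finger parallel gripper is mounted at the origin on the work surface. World frame = base frame: x ahead of the robot, y to its left, z up, the work surface at z = 0. Lengths are in m, angles in rad, forces in N, time in s.
With the tool pointing down it reaches from about 0.425 to 0.95 m from the base axis. Payload 3.5 kg.
Tool frame: the origin (TCP) lies midway between the tips of the shut fingers; the grasp point (between the pads) lies 19 mm behind it; z points along the fingers, y is the line along which they close (so a half turn about z gives the same grasp; the last joint's range is limited). The gripper opens to 85 mm and grips with 20 to 120 N. Pads are 22 mm wide; open, the fingers measure 114 mm over their backs; the gripper's body (76 mm by 85 mm) begins 54 mm behind the grasp point. The pads swing forward as they close: fully open they stand 13 mm farther back than shut.
Start: joints at [-1.352, 0.286, 1.577, -0, 1.279, -0.15], TCP at [0.243, -0.63, 0.231] pointing down, gripper open.
Joint ranges: [-2.77, 2.77], [-0.9, 2.22], [0.21, 2.48], [-1.53, 4.67], [0.24, 2.81], [-2.84, 2.84]. Speed limits (rad/s): [2.79, 2.79, 3.14, 3.14, 3.14, 3.14].

### API

Orientations are given as a unit quaternion [x, y, z, w].
In Python, from plant import ctrl gives the robot as it stands.
- The arm moves only by the tool send_rows, never from a script. Its argument "series" is a list that holds one entry, the list of rows, each a list of 7 numbers: the shift along the tool's x, y, z in cm, then the turn, a rotation vector about the tool's x, y, z in rad, then the opening, from -1 (shut) to 1 (fully open). In form: [[[x, y, z, rx, ry, rz, jaw], ...]]. A call has 1 to 10 rows; each row shifts and turns the commanded pose from where the row before left it, along the tool's axes as they then stand; what a row does not reach is not made up. A row lasts 1/8 s, in which the tool goes at most 62.5 mm and 10.7 degrees, less where a joint would pass 70% of its speed; a pose out of reach is approached as far as the arm can. A call is refused whole if a number of a shift passes 6.25 or a number of a turn 0.188, either way. A call with a gripper value outside its range is refused whole. The fingers move at their own pace and stop on an object; "force" is the grip in N (left out, the last holds). Time passes only in rows, so rows that do not move let the fingers close. It gives the time, the measured TCP pose, the force, the opening and the grip force at its end, in the units of the state.
- ctrl.get_state(): the state, without advancing time (a new reading comes with each control period).
- ctrl.read_camera(name): name is "scene" or "top"; returns a dict with "img" (384x512x3 uint8, red, green, blue), "fx", "fy", "cx", "cy" (pixels), "R" (3x3) and "t" (3): a world point X has camera coordinates R X + t. Camera axes: x right, y down, z forward; pixel columns grow to the right and rows downward; lengths in m; the calibration is good to about 2 mm. A picture is of the moment at which its call begins. There is no depth.
- ctrl.sign_off(): hands the job in; it is judged then, once.
The state is a dict: "time": time; "qpos": joint angles; "dq": joint speeds; "joint_efforts": joint torques, N m; "eef_pos": TCP position; "tcp_rot": TCP orientation; "contact_force": force on the tool from outside, world axes, zero at the start; "wrist_torque": the same for the moment, N m; "opening": opening from 0.0 (shut) to 1.0 (fully open); "finger_force": force on a finger pad.
Only numpy, scipy, OpenCV 4.12 (cv2) and the standard library are available. Lean on these libraries where they do the work, as an engineer would, in place of code of your own. Each camera call takes 0.05 s, during which the arm holds its last target. There are 200 camera calls.

## Working session

There is one attempt and no reset: what is moved stays moved. The work goes in short steps, Python scripts to look and compute and a tool call to move; the robot and the scene stay as the last step left them, time stands still between calls to the robot, and variables do not carry over. Pictures are saved under pics/ and viewed, at most 14 in all, crops included, and the job is handed in when it is done.

Besides the shell and the picture viewer there is one more tool, called after "Request:" as a command line: name --argument value ..., lists and objects as JSON in quotes. send_rows: Moves the arm, as the interface text tells. Its arguments: {"type":"object","properties":{"series":{"type":"array"},"force":{"type":"number"}},"required":["series"]}

```bash
mkdir -p pics
python3 - <<'E'
from plant import ctrl
import cv2,json
for n in("scene","top"):
    c=ctrl.read_camera(n); cv2.imwrite(f"pics/{n}0.png",c["img"][:,:,::-1])
    print(n,c["fx"],c["fy"],c["cx"],c["cy"],c["R"],c["t"])
print(ctrl.get_state())
E
```

```text
scene 378.01177316065866 378.01177316065866 255.17414005409503 197.28126429409429 [[-0.5548465   0.8319438  -0.00385618]
 [ 0.57237465  0.37836062 -0.7274823 ]
 [-0.60376537 -0.40584819 -0.68611561]] [ 0.31428715 -0.29521781  1.40624012]
top 447.0775566989898 447.0775566989898 257.27748386823686 190.4838117155882 [[-0.01274694 -0.99991712  0.00180589]
 [-0.99575289  0.01252912 -0.09120964]
 [ 0.09117946 -0.00296087 -0.99583008]] [0.00862617 0.5771372  1.33712209]
{'time': 0.1, 'qpos': array([-1.35198978e+00,  2.87133427e-01,  1.57805843e+00,  3.59695259e-06,
        1.27859184e+00, -1.49983977e-01]), 'dq': array([ 0.00045495,  0.00033294, -0.00272787,  0.00026664, -0.0007962 ,
       -0.00064776]), 'joint_efforts': array([ 4.18808286e-04, -4.07297266e+01, -2.93698579e+01, -1.43907509e-04,
        3.44064072e-03, -1.09912779e-05]), 'eef_pos': array([ 0.24323512, -0.6290051 ,  0.23003286]), 'tcp_rot': array([ 9.83046816e-01,  1.83351459e-01, -3.59701296e-05, -1.09492985e-03]), 'contact_force': array([ 0.04199914,  0.35025782, -0.05008185]), 'wrist_torque': array([ 0.02087778,  0.00663203, -0.02886107]), 'finger_force': 0.0, 'opening': 0.9966582862154597}
```

View pics/top0.png

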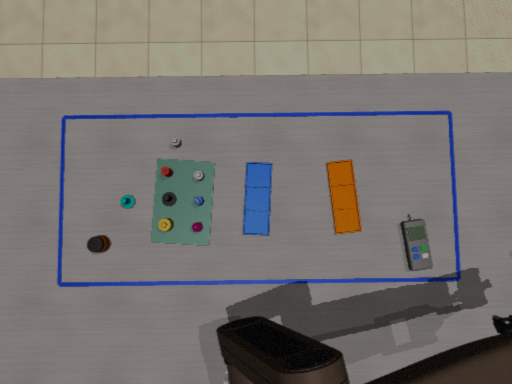

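View pics/scene0.png

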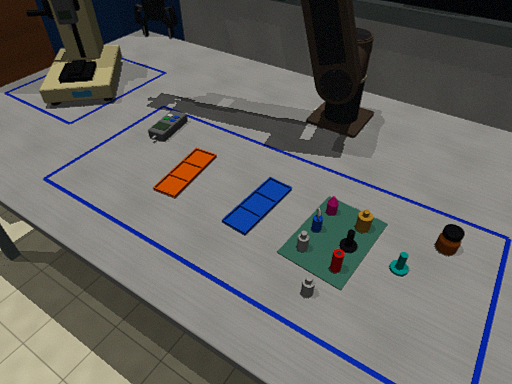

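Top view: the mat spans about (152–214, 159–245). On it are the red sleeve (166,172), steel weight (198,175), platen (168,199), hook (198,201), brass weight (165,226) and cone (197,227). Off the mat are a decoy steel weight (176,142), the turquoise platen (128,201) and the jar (97,244). The blue tray is at (258,199), the orange tray at (343,197), and the arm is clear of everything. Next I'll measure.

```bash
cat > h.py <<'E'
import numpy as np, cv2
from plant import ctrl
def ray(c,u,v,z):
    d=c["R"].T@np.array([(u-c["cx"])/c["fx"],(v-c["cy"])/c["fy"],1]); C=-c["R"].T@c["t"]
    return (C+d*(z-C[2])/d[2])[:2]
def proj(c,X):
    p=c["R"]@np.array(X)+c["t"]; return c["fx"]*p[0]/p[2]+c["cx"],c["fy"]*p[1]/p[2]+c["cy"]
def blobs(mask,amin):
    cs=cv2.findContours(mask.astype(np.uint8),cv2.RETR_EXTERNAL,cv2.CHAIN_APPROX_NONE)[0]
    return [k for k in cs if cv2.contourArea(k)>=amin]
def cen(k):
    m=cv2.moments(cv2.convexHull(k)); return m["m10"]/m["m00"],m["m01"]/m["m00"]
def masks(img):
    H,S,V=[x.astype(int) for x in cv2.split(cv2.cvtColor(img,cv2.COLOR_RGB2HSV))]
    g=(H>60)&(H<88)&(S>60)
    return H,S,V,dict(green=g,blue=(H>104)&(H<118)&(S>150)&(V>120),orange=(H>8)&(H<19)&(S>200)&(V>120),
      red=((H<6)|(H>174))&(S>150)&(V>60),mag=(H>145)&(H<172)&(S>120),yel=(H>16)&(H<32)&(S>120)&(V>80),
      blk=(V<55),hook=(H>100)&(H<120)&(S>110),grey=(S<50)&(V>60))
E
python3 - <<'E'
from h import *
cams={}
for n in("top","scene"):
    c=ctrl.read_camera(n); H,S,V,m=masks(c["img"]); cams[n]=c
    mat=np.zeros(H.shape,np.uint8); k=max(blobs(m["green"],50),key=cv2.contourArea)
    cv2.fillConvexPoly(mat,cv2.convexHull(k),1)
    print(n,"mat",cv2.minAreaRect(k), [ray(c,*p,.004).round(3) for p in cv2.boxPoints(cv2.minAreaRect(k))] if n=="top" else "")
    for name,hh in dict(red=60,mag=58,yel=62,blk=55,hook=42,grey=58).items():
        mm=m[name]&(cv2.dilate(mat,np.ones((9,9)))>0)
        for b in blobs(mm,12):
            u,v=cen(b); print(n,name,round(u,1),round(v,1),cv2.boundingRect(b),cv2.contourArea(b),ray(c,u,v,.004+hh/2000).round(4))
    for t in("blue","orange"):
        bs=blobs(m[t],60); pts=np.vstack(bs)
        pts=np.vstack([b for b in bs if max(cv2.boundingRect(b)[2:])<120])
        if n=="top":
            w=np.array([ray(c,*p[0],.012) for p in pts if not(p[0][0]<230 )],np.float32)
            print(t,cv2.minAreaRect(w),[cv2.boundingRect(b) for b in bs])
t=cams["top"]["img"][120:270,80:280]; s=cams["scene"]["img"][190:310,210:410]
cv2.imwrite("pics/a.png",np.vstack([cv2.resize(t,(640,330),interpolation=2),cv2.resize(s,(640,270),interpolation=2)])[:,:,::-1])
E
```

```text
top mat ((182.41102600097656, 201.6428680419922), (57.29767990112305, 82.81388092041016), 4.014175891876221) [array([0.428, 0.329]), array([0.684, 0.314]), array([0.669, 0.135]), array([0.413, 0.154])]
top red 165.0 170.7 (161, 167, 9, 9) 48.0 [0.6405 0.2814]
top mag 196.5 226.9 (192, 223, 10, 9) 58.0 [0.4688 0.1857]
top yel 164.4 224.4 (158, 219, 13, 12) 104.5 [0.4773 0.282 ]
top blk 168.9 198.7 (163, 192, 13, 14) 120.5 [0.555  0.2697]
top hook 198.4 200.5 (194, 196, 10, 10) 37.0 [0.5491 0.181 ]
top grey 182.5 201.8 (147, 155, 71, 94) 5919.0 [0.545  0.2281]
blue ((0.5554042458534241, 0.0019164308905601501), (0.0772000327706337, 0.22112779319286346), 86.46441650390625) [(243, 162, 29, 73), (58, 111, 402, 176)]
orange ((0.5580307245254517, -0.2638096809387207), (0.2199290543794632, 0.07602794468402863), 5.6101202964782715) [(327, 160, 34, 73)]
scene mat ((331.83111572265625, 237.73648071289062), (73.81724548339844, 86.95323181152344), 35.53767776489258) 
scene red 336.9 259.8 (331, 249, 14, 24) 182.0 [0.6334 0.2758]
scene mag 332.0 206.0 (326, 196, 13, 19) 145.0 [0.4744 0.188 ]
scene yel 365.3 215.4 (358, 210, 15, 12) 111.0 [0.4604 0.2767]
scene blk 301.7 245.2 (296, 239, 13, 13) 91.5 [0.6383 0.1849]
scene blk 348.7 242.1 (339, 229, 19, 24) 245.0 [0.5658 0.2765]
scene blk 361.7 224.6 (354, 218, 18, 15) 19.0 [0.4931 0.2808]
scene hook 316.8 223.1 (312, 215, 11, 18) 124.0 [0.5465 0.1799]
scene grey 332.8 241.2 (273, 192, 118, 102) 7055.0 [0.5861 0.2431]
```

View pics/a.png

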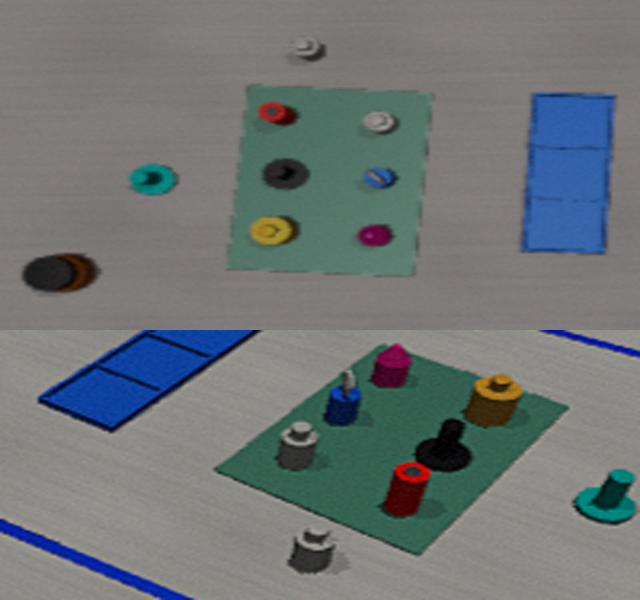

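Run:
```python
from h import *
hs=dict(sleeve=(.64,.28,60),steel=(.63,.18,50),platen=(.56,.27,35),hook=(.548,.18,50),brass=(.475,.28,50),cone=(.47,.187,45))
for n in("top","scene"):
    c=ctrl.read_camera(n); H,S,V,m=masks(c["img"])
    k=max(blobs(m["green"],50),key=cv2.contourArea); mat=np.zeros(H.shape,np.uint8); cv2.fillConvexPoly(mat,cv2.convexHull(k),1)
    bad=(~((H>55)&(H<92)&(S>55)))&(cv2.erode(mat,np.ones((3,3)))>0)
    for b in blobs(bad,15):
        u,v=cen(b); p=min(hs,key=lambda q:np.hypot(*(ray(c,u,v,.03)-hs[q][:2])))
        print(n,p,round(u,1),round(v,1),cv2.boundingRect(b),cv2.contourArea(b),ray(c,u,v,.004+hs[p][2]/2000).round(4))
```

```text
top cone 196.4 226.8 (190, 222, 13, 11) 91.0 [0.4691 0.187 ]
top brass 165.0 224.5 (157, 218, 17, 14) 163.0 [0.4772 0.2816]
top hook 197.9 200.5 (193, 196, 11, 10) 68.5 [0.5488 0.182 ]
top platen 168.5 198.6 (162, 192, 14, 14) 130.5 [0.5562 0.2728]
top steel 198.1 175.1 (193, 170, 11, 11) 80.5 [0.6263 0.1813]
top sleeve 165.9 171.4 (160, 166, 13, 12) 98.5 [0.6384 0.2786]
scene steel 302.5 241.2 (297, 231, 12, 21) 179.5 [0.624  0.1796]
scene sleeve 342.7 251.9 (329, 230, 28, 43) 453.0 [0.604  0.2774]
scene brass 363.1 222.6 (355, 212, 18, 21) 239.5 [0.4819 0.2805]
scene hook 316.9 221.5 (311, 208, 12, 25) 159.0 [0.5445 0.1788]
scene cone 331.8 206.9 (326, 198, 13, 18) 156.0 [0.4713 0.1872]
```

Two views agree within a few mm. Working world positions (x, y) are below.

| Item | x (m) | y (m) |
|---|---|---|
| Sleeve | 0.637 | 0.2775 |
| Steel weight | 0.6255 | 0.1805 |
| Platen | 0.557 | 0.2725 |
| Hook | 0.5475 | 0.181 |
| Brass weight | 0.478 | 0.281 |
| Blue tray centre (−3.5°) | 0.5555 | 0.002 |
| Orange tray centre (+5.6°) | 0.558 | −0.264 |

The mat measures 256 x 180 mm, which is consistent with the sizes given. I'll square the tool to the world axes and head for the steel weight first.

Request:
send_rows --series '[[[0,0,0,0,0,0.184,0.4],[0,0,0,0,0,0.184,0.4],[2.4,-5.0,0,0,0,0,0.4],[2.4,-5.0,0,0,0,0,0.4],[2.4,-5.0,0,0,0,0,0.4],[2.4,-5.0,0,0,0,0,0.4],[2.4,-5.0,0,0,0,0,0.4],[2.4,-5.0,0,0,0,0,0.4],[2.4,-5.0,0,0,0,0,0.4],[2.4,-5.0,0,0,0,0,0.4]]]' --force 40

```text
time: 1.55
eef_pos: [0.4356, -0.2278, 0.2316]
tcp_rot: [1.0, 0.0, 0.0, 0.0]
contact_force: [0.4, 0.3, -0.0]
opening: 0.703
finger_force: 0.0
```

Request:
send_rows --series '[[[2.4,-5.1,0,0,0,0,0.4],[2.4,-5.1,0,0,0,0,0.4],[2.4,-5.1,0,0,0,0,0.4],[2.4,-5.1,0,0,0,0,0.4],[2.4,-5.1,0,0,0,0,0.4],[2.4,-5.1,0,0,0,0,0.4],[2.3,-5.1,0,0,0,0,0.4],[2.3,-5.1,0,0,0,0,0.4],[0,0,5.5,0,0,0,0.4],[0,0,5.5,0,0,0,0.4]]]'

```text
time: 2.8
eef_pos: [0.6255, 0.1799, 0.1209]
tcp_rot: [1.0, 0.001, 0.001, -0.0]
contact_force: [0.7, 0.0, -0.9]
opening: 0.704
finger_force: 0.0
```

Run:
```python
from h import *
s=ctrl.get_state(); print(s["qpos"].round(2),s["eef_pos"].round(4))
c=ctrl.read_camera("scene"); cv2.imwrite("pics/b.png",cv2.resize(c["img"][150:310,230:430],(750,600),interpolation=2)[:,:,::-1])
```

```text
[ 0.12  0.34  1.72 -0.    1.08  1.69] [0.6255 0.1799 0.1209]
```

View pics/b.png

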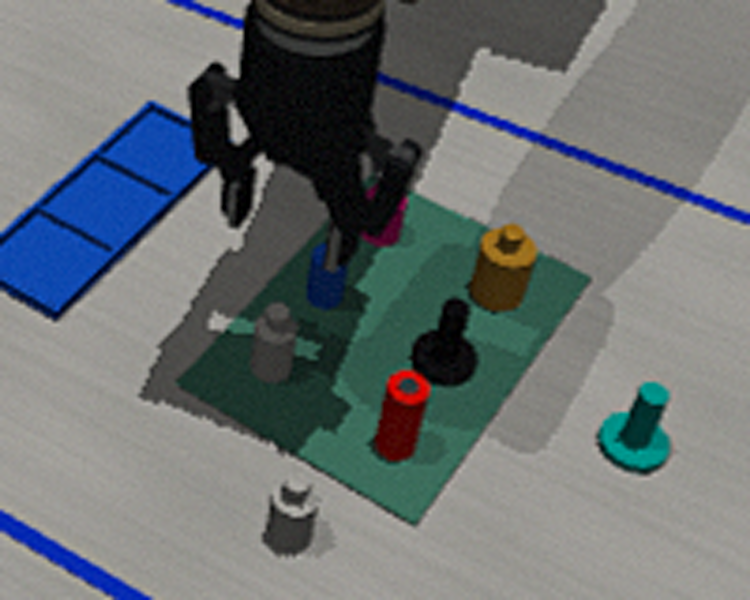

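The gripper is centred above the steel weight (crop 273,340), with one finger on each side in y. Nothing is touched, so I'll descend and grip.

Request:
send_rows --series '[[[0,0,4,0,0,0,0.4],[0,0,4,0,0,0,0.4],[0,0,2.6,0,0,0,0.4],[0,0,0,0,0,0,0.4],[0,0,0,0,0,0,-1],[0,0,0,0,0,0,-1],[0,0,0,0,0,0,-1],[0,0,0,0,0,0,-1]]]' --force 50

```text
time: 3.85
eef_pos: [0.6266, 0.179, 0.0181]
tcp_rot: [1.0, 0.0, 0.002, -0.0]
contact_force: [0.5, 1.2, 6.3]
opening: 0.309
finger_force: 49.6
```

Request:
send_rows --series '[[[0,0,-4,0,0,0,-1],[0,0,-5,0,0,0,-1],[0,5,0,0,0,0,-1],[0,5.5,0,0,0,0,-1],[0,5.5,0,0,0,0,-1],[0,5.5,0,0,0,0,-1],[0,5.5,0,0,0,0,-1],[0,5.5,0,0,0,0,-1],[0.5,5.5,0,0,0,0,-1],[0,5.7,0,0,0,0,-1]]]'

```text
time: 5.1
eef_pos: [0.6296, -0.2597, 0.1049]
tcp_rot: [1.0, 0.0, -0.0, -0.0]
contact_force: [0.6, 1.1, -1.7]
opening: 0.314
finger_force: 49.7
```

Request:
send_rows --series '[[[0,0,4,0,0,0,-1],[0,0,3.5,0,0,0,-1],[0,0,0.8,0,0,0,-1],[0,0,0.3,0,0,0,-1],[0,0,0.2,0,0,0,-1],[0,0,0,0,0,0,-1]]]'

```text
time: 5.85
eef_pos: [0.631, -0.2585, 0.0188]
tcp_rot: [1.0, 0.001, 0.001, 0.001]
contact_force: [0.3, -0.2, -2.0]
opening: 0.308
finger_force: 49.9
```

Request:
send_rows --series '[[[0,0,0.15,0,0,0,-1],[0,0,0,0,0,0,-1],[0,0,0,0,0,0,-1]]]'

```text
time: 6.22
eef_pos: [0.6311, -0.2587, 0.0181]
tcp_rot: [1.0, 0.0, 0.001, 0.0]
contact_force: [-2.0, 1.3, 6.1]
opening: 0.315
finger_force: 50.6
```

Request:
send_rows --series '[[[0,0,0,0,0,0,0.2],[0,0,0,0,0,0,0.4],[0,0,-5,0,0,0,0.4],[0,0,-5.2,0,0,0,0.4],[-1,-5.5,0,0,0,0,0.4],[-1,-5.5,0,0,0,0,0.4],[-1,-5.5,0,0,0,0,0.4],[-1,-5.5,0,0,0,0,0.4],[-1,-5.5,0,0,0,0,0.4],[-1,-5.5,0,0,0,0,0.4]]]'

```text
time: 7.48
eef_pos: [0.5693, 0.0733, 0.1178]
tcp_rot: [1.0, 0.0, 0.0, -0.0]
contact_force: [-0.0, 0.1, -0.8]
opening: 0.7
finger_force: 0.0
```

Run:
```python
from h import *
s=ctrl.get_state(); print(s["eef_pos"].round(4))
a=ctrl.read_camera("top")["img"][140:250,280:380];b=ctrl.read_camera("scene")["img"][130:220,130:240]
cv2.imwrite("pics/c.png",np.hstack([cv2.resize(a,(390,430),interpolation=2),cv2.resize(b,(400,430),interpolation=2)])[:,:,::-1])
```

```text
[0.5693 0.0733 0.1178]
```

View pics/c.png

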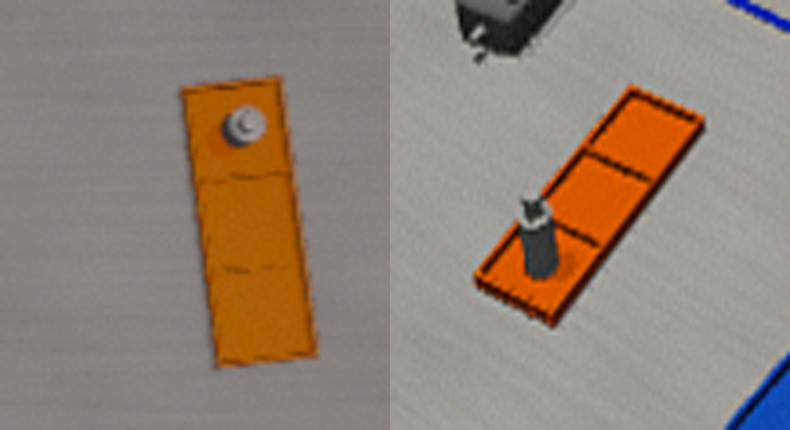

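The steel weight stands upright in the far orange compartment (crop 243,126 in the top view, clear of the walls). The hook is next.

Request:
send_rows --series '[[[-1.1,-5.4,0,0,0,0,0.4],[-1.1,-5.4,0,0,0,0,0.4],[0,0,4,0,0,0,0.4],[0,0,4,0,0,0,0.4],[0,0,2.3,0,0,0,0.4],[0,0,0,0,0,0,0.4],[0,0,0,0,0,0,-1],[0,0,0,0,0,0,-1],[0,0,0,0,0,0,-1],[0,0,0,0,0,0,-1]]]'

```text
time: 8.82
eef_pos: [0.5494, 0.1797, 0.0167]
tcp_rot: [1.0, 0.0, 0.002, -0.0]
contact_force: [-0.3, -0.2, 6.0]
opening: 0.289
finger_force: 49.2
```

Request:
send_rows --series '[[[0,0,-4,0,0,0,-1],[0,0,-5,0,0,0,-1],[0,5.5,0,0,0,0,-1],[0,5.5,0,0,0,0,-1],[0,5.5,0,0,0,0,-1],[0.5,5.5,0,0,0,0,-1],[0.5,5.5,0,0,0,0,-1],[0,5.6,0,0,0,0,-1],[0,5.6,0,0,0,0,-1],[0,5.7,0,0,0,0,-1]]]'

```text
time: 10.07
eef_pos: [0.5574, -0.2657, 0.1043]
tcp_rot: [1.0, 0.0, -0.0, -0.0]
contact_force: [0.6, -0.6, -0.1]
opening: 0.289
finger_force: 49.3
```

Request:
send_rows --series '[[[0,0,4,0,0,0,-1],[0,0,4,0,0,0,-1],[0,0,0.7,0,0,0,-1],[0,0,0,0,0,0,-1],[0,0,0,0,0,0,-1]]]'

```text
time: 10.7
eef_pos: [0.5584, -0.2642, 0.0185]
tcp_rot: [1.0, 0.001, 0.0, 0.0]
contact_force: [0.1, 0.2, -0.7]
opening: 0.286
finger_force: 50.5
```

Request:
send_rows --series '[[[0,0,0.2,0,0,0,-1],[0,0,0,0,0,0,-1],[0,0,0,0,0,0,-1]]]'

```text
time: 11.08
eef_pos: [0.5584, -0.2644, 0.0162]
tcp_rot: [1.0, 0.0, 0.0, 0.0]
contact_force: [0.5, 1.0, 0.2]
opening: 0.287
finger_force: 50.5
```

Request:
send_rows --series '[[[0,0,0.1,0,0,0,-1],[0,0,0,0,0,0,0.2],[0,0,0,0,0,0,0.4],[0,0,-5.2,0,0,0,0.4],[0,0,-5.2,0,0,0,0.4],[0.8,-5.4,0,0,0,0,0.4],[0.8,-5.4,0,0,0,0,0.4],[0.8,-5.4,0,0,0,0,0.4],[0.8,-5.4,0,0,0,0,0.4],[0.8,-5.4,0,0,0,0,0.4]]]'

```text
time: 12.32
eef_pos: [0.5977, 0.0073, 0.1186]
tcp_rot: [1.0, 0.0, -0.0, 0.0]
contact_force: [1.2, -0.3, 1.0]
opening: 0.699
finger_force: 0.0
```

Request:
send_rows --series '[[[0.8,-5.4,0,0,0,0,0.4],[0.8,-5.4,0,0,0,0,0.4],[0.8,-5.4,0,0,0,0,0.4],[0.8,-5.4,0,0,0,0,0.4],[0.7,-5.4,0,0,0,0,0.4],[0,0,0,0,0,0,0.4]]]'

```text
time: 13.08
eef_pos: [0.6361, 0.2794, 0.1183]
tcp_rot: [1.0, 0.003, 0.0, -0.0]
contact_force: [0.1, -0.4, -0.1]
opening: 0.702
finger_force: 0.0
```

Run:
```python
from h import *
s=ctrl.get_state(); print(s["eef_pos"].round(4))
c=ctrl.read_camera("scene")["img"]
cv2.imwrite("pics/d.png",np.hstack([cv2.resize(c[120:220,130:230],(400,400),interpolation=2),cv2.resize(c[190:290,290:390],(400,400),interpolation=2)])[:,:,::-1])
```

```text
[0.6361 0.2794 0.1183]
```

View pics/d.png

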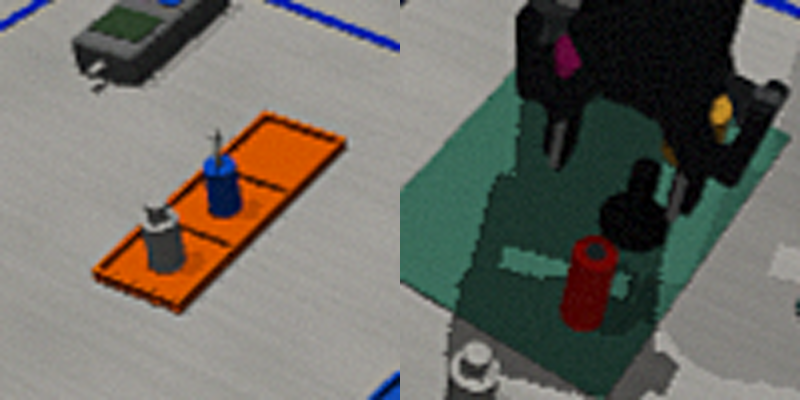

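Both orange-tray parts stand upright in separate compartments, and the gripper is over the red sleeve (right crop 590,280), so I'll grasp it.

Request:
send_rows --series '[[[0,0.1,4,0,0,0,0.4],[0,0,3.5,0,0,0,0.4],[0,0,2,0,0,0,0.4],[0,0,0,0,0,0,0.4],[0,0,0,0,0,0,-1],[0,0,0,0,0,0,-1],[0,0,0,0,0,0,-1],[0,0,0,0,0,0,-1],[0,0,-4,0,0,0,-1],[0,0,-5,0,0,0,-1]]]'

```text
time: 14.38
eef_pos: [0.6347, 0.2743, 0.1122]
tcp_rot: [1.0, 0.0, -0.003, 0.001]
contact_force: [0.3, 0.9, -0.8]
opening: 0.29
finger_force: 49.1
```

Request:
send_rows --series '[[[-0.2,5.6,0,0,0,0,-1],[-0.2,5.6,0,0,0,0,-1],[-0.2,5.6,0,0,0,0,-1],[-0.1,5.6,0,0,0,0,-1],[-0.1,5.7,0,0,0,0,-1],[0,0,4,0,0,0,-1],[0,0,4,0,0,0,-1],[0,0,0.7,0,0,0,-1],[0,0,0,0,0,0,-1],[0,0,0,0,0,0,-1]]]'

```text
time: 15.62
eef_pos: [0.6288, -0.0061, 0.0269]
tcp_rot: [1.0, 0.001, -0.0, -0.0]
contact_force: [-0.6, -0.6, -0.9]
opening: 0.292
finger_force: 49.5
```

Request:
send_rows --series '[[[0,0,0.2,0,0,0,-1],[0,0,0,0,0,0,-1],[0,0,0,0,0,0,-1]]]'

```text
time: 16.0
eef_pos: [0.6292, -0.0061, 0.0257]
tcp_rot: [1.0, 0.0, 0.0, -0.0]
contact_force: [-1.6, 0.5, 5.5]
opening: 0.29
finger_force: 49.9
```

Request:
send_rows --series '[[[0,0,0,0,0,0,0.2],[0,0,0,0,0,0,0.4],[0,0,-5,0,0,0,0.4],[0,0,-4.6,0,0,0,0.4],[-1.4,-5.6,0,0,0,0,0.3],[-1.4,-5.6,0,0,0,0,0.2],[-1.5,-5.6,0,0,0,0,0.2],[-1.5,-5.6,0,0,0,0,0.2],[-1.4,-5.5,0,0,0,0,0.2],[0,0,0,0,0,0,0.2]]]'

```text
time: 17.25
eef_pos: [0.555, 0.276, 0.1203]
tcp_rot: [1.0, 0.003, -0.0, -0.0]
contact_force: [0.7, -0.1, -0.3]
opening: 0.601
finger_force: 0.0
```

Run:
```python
from h import *
s=ctrl.get_state(); print(s["eef_pos"].round(4))
c=ctrl.read_camera("scene")["img"]
cv2.imwrite("pics/e.png",cv2.resize(c[150:290,220:400],(720,560),interpolation=2)[:,:,::-1])
```

```text
[0.555  0.276  0.1203]
```

View pics/e.png

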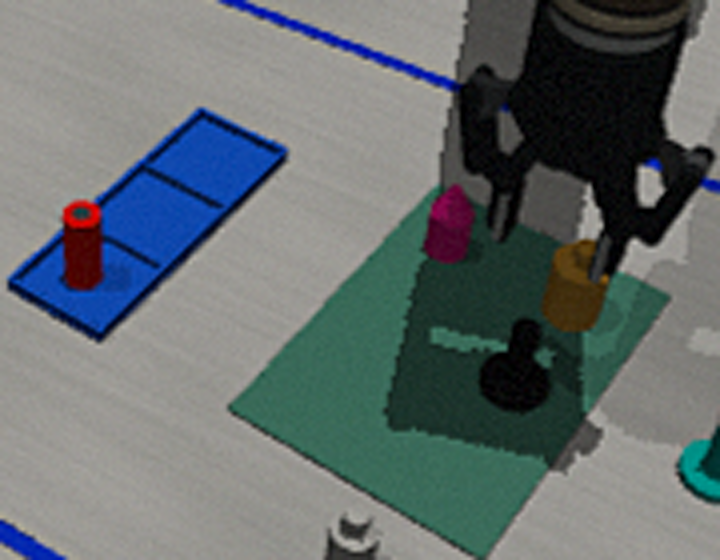

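The sleeve stands in the far blue compartment (crop 83,245), and the gripper is over the platen stem (crop 525,340). Next, the platen goes to the middle compartment.

Request:
send_rows --series '[[[0.2,0.3,4,0,0,0,0.2],[0,0,3.5,0,0,0,0.2],[0,0,1.8,0,0,0,0.2],[0,0,0,0,0,0,0.2],[0,0,0,0,0,0,-1],[0,0,0,0,0,0,-1],[0,0,0,0,0,0,-1],[0,0,0,0,0,0,-1]]]'

```text
time: 18.3
eef_pos: [0.5602, 0.2701, 0.03]
tcp_rot: [1.0, 0.0, 0.002, -0.0]
contact_force: [0.9, 0.5, 5.6]
opening: 0.19
finger_force: 49.0
```

Request:
send_rows --series '[[[0,0,-4,0,0,0,-1],[0,0,-4.5,0,0,0,-1],[0,5.4,0,0,0,0,-1],[0,5.4,0,0,0,0,-1],[0,5.4,0,0,0,0,-1],[0,5.4,0,0,0,0,-1],[-0.1,5.4,0,0,0,0,-1],[0,0,4,0,0,0,-1],[0,0,3.5,0,0,0,-1],[0,0,0.6,0,0,0,-1]]]'

```text
time: 19.55
eef_pos: [0.5552, -0.0003, 0.03]
tcp_rot: [1.0, 0.0, -0.004, -0.0]
contact_force: [-8.4, 0.4, 15.9]
opening: 0.19
finger_force: 50.6
```

Request:
send_rows --series '[[[0,0,0.1,0,0,0,-1],[0,0,0,0,0,0,-1]]]'

```text
time: 19.8
eef_pos: [0.5583, -0.0001, 0.0314]
tcp_rot: [1.0, 0.001, 0.001, 0.0]
contact_force: [0.4, 0.5, -1.2]
opening: 0.192
finger_force: 49.1
```

Request:
send_rows --series '[[[0,0,0.1,0,0,0,-1],[0,0,0.1,0,0,0,-1],[0,0,0,0,0,0,-1],[0,0,0,0,0,0,-1]]]'

```text
time: 20.3
eef_pos: [0.5582, -0.0002, 0.0299]
tcp_rot: [1.0, 0.0, 0.0, -0.0]
contact_force: [-1.9, 0.3, 5.4]
opening: 0.193
finger_force: 49.7
```

Request:
send_rows --series '[[[0,0,0,0,0,0,0],[0,0,0,0,0,0,0.2],[0,0,-5,0,0,0,0.2],[0,0,-4.3,0,0,0,0.4],[-1.6,-5.6,0,0,0,0,0.5],[-1.6,-5.6,0,0,0,0,0.5],[-1.6,-5.6,0,0,0,0,0.5],[-1.6,-5.6,0,0,0,0,0.5],[-1.6,-5.6,0,0,0,0,0.5],[0,0,0,0,0,0,0.5]]]'

```text
time: 21.55
eef_pos: [0.476, 0.2828, 0.1216]
tcp_rot: [1.0, 0.003, -0.0, -0.0]
contact_force: [0.4, -0.1, -0.2]
opening: 0.75
finger_force: 0.0
```

Run:
```python
from h import *
s=ctrl.get_state(); print(s["eef_pos"].round(4))
c=ctrl.read_camera("scene")["img"]
cv2.imwrite("pics/f.png",cv2.resize(c[150:290,220:400],(720,560),interpolation=2)[:,:,::-1])
```

```text
[0.476  0.2828 0.1216]
```

View pics/f.png

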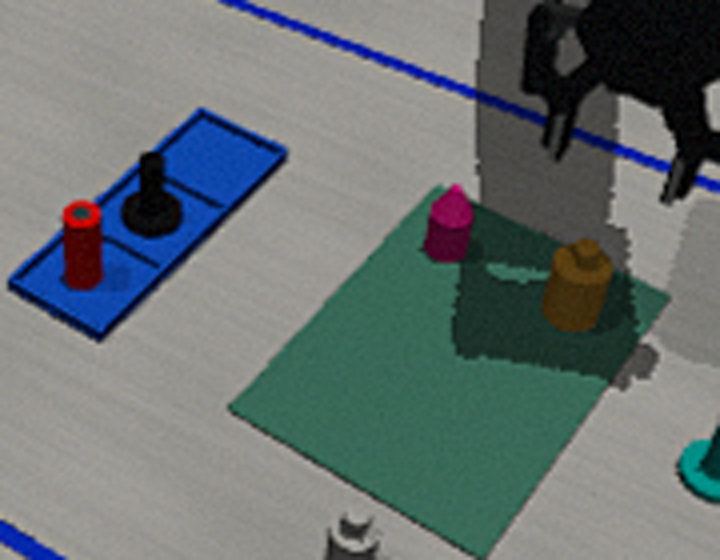

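The platen stands in the middle blue compartment (crop 151,205), and the gripper is over the brass weight. I'll lift it high enough to pass over the cone.

Request:
send_rows --series '[[[0.2,0.1,4,0,0,0,0.5],[0,0,4,0,0,0,0.5],[0,0,2.5,0,0,0,0.5],[0,0,0,0,0,0,0.5],[0,0,0,0,0,0,-1],[0,0,0,0,0,0,-1],[0,0,0,0,0,0,-1],[0,0,0,0,0,0,-1]]]' --force 70

```text
time: 22.6
eef_pos: [0.4815, 0.279, 0.019]
tcp_rot: [1.0, 0.0, 0.002, -0.0]
contact_force: [0.7, -0.9, 7.3]
opening: 0.424
finger_force: 70.7
```

Request:
send_rows --series '[[[0,0,-3,0,0,0,-1],[0,0,-4,0,0,0,-1],[0,0,-5,0,0,0,-1],[0,0,0,0,0,0,-1],[0,0,0,0,0,0,-1]]]'

```text
time: 23.22
eef_pos: [0.478, 0.2781, 0.1348]
tcp_rot: [1.0, 0.0, -0.002, 0.001]
contact_force: [-0.1, -0.2, -5.2]
opening: 0.425
finger_force: 71.0
```

Request:
send_rows --series '[[[0,5,0,0,0,0,-1],[0,5.6,0,0,0,0,-1],[0.2,5.6,0,0,0,0,-1],[0,5.6,0,0,0,0,-1],[0,5.4,0,0,0,0,-1],[0,0,4,0,0,0,-1],[0,0,4.5,0,0,0,-1],[0,0,2.7,0,0,0,-1],[0,0,0,0,0,0,-1],[0,0,0,0,0,0,-1]]]'

```text
time: 24.48
eef_pos: [0.4812, 0.0068, 0.0243]
tcp_rot: [1.0, 0.0, -0.001, -0.0]
contact_force: [-0.7, -0.6, -3.3]
opening: 0.428
finger_force: 75.7
```

Request:
send_rows --series '[[[0,0,0.2,0,0,0,-1],[0,0,0.1,0,0,0,-1],[0,0,0,0,0,0,-1],[0,0,0,0,0,0,-1]]]'

```text
time: 24.98
eef_pos: [0.482, 0.0066, 0.0221]
tcp_rot: [1.0, 0.0, 0.0, 0.0]
contact_force: [0.1, 0.7, -4.4]
opening: 0.428
finger_force: 75.7
```

Request:
send_rows --series '[[[0,0,0.2,0,0,0,-1],[0,0,0.1,0,0,0,-1],[0,0,0.1,0,0,0,-1],[0,0,0,0,0,0,-1],[0,0,0,0,0,0,-1]]]'

```text
time: 25.6
eef_pos: [0.4819, 0.0066, 0.0178]
tcp_rot: [1.0, 0.0, -0.0, -0.0]
contact_force: [0.1, 0.0, -3.9]
opening: 0.43
finger_force: 75.7
```

Request:
send_rows --series '[[[0,0,0.1,0,0,0,-1],[0,0,0,0,0,0,-1],[0,0,0,0,0,0,-1]]]'

```text
time: 25.98
eef_pos: [0.4821, 0.0066, 0.0174]
tcp_rot: [1.0, 0.0, 0.0, 0.0]
contact_force: [-2.2, 0.5, 3.7]
opening: 0.421
finger_force: 75.8
```

Run:
```python
from h import *
c=ctrl.read_camera("scene")["img"]
cv2.imwrite("pics/g.png",cv2.resize(c[150:250,200:330],(780,600),interpolation=2)[:,:,::-1])
```

```text
(no output)
```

View pics/g.png

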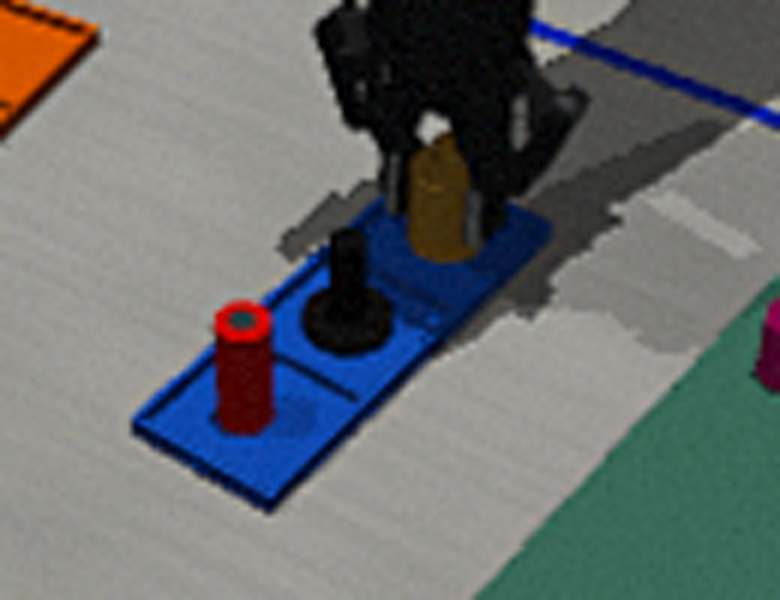

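The brass weight is now on the floor of the near compartment (crop 443,250), with an upward force of 3.7 N. I'll release it and back off.

Request:
send_rows --series '[[[0,0,0,0,0,0,0.1],[0,0,0,0,0,0,0.4],[0,0,-4,0,0,0,0.4],[0,0,-5,0,0,0,0.4],[0,0,-5,0,0,0,0.4],[0,5,0,0,0,0,0.4],[0,5,0,0,0,0,0.4],[0,4,0,0,0,0,0.4],[0,0,0,0,0,0,0.4],[0,0,0,0,0,0,0.4]]]'

```text
time: 27.28
eef_pos: [0.4819, -0.1331, 0.1566]
tcp_rot: [1.0, 0.0, -0.0, -0.0]
contact_force: [0.2, 0.0, 0.4]
opening: 0.7
finger_force: 0.0
```

Run:
```python
from h import *
c=ctrl.read_camera("scene")["img"]; t=ctrl.read_camera("top")["img"]
cv2.imwrite("pics/i.png",np.hstack([cv2.resize(c[120:270,140:400],(420,400)),cv2.resize(t[130:280,80:440],(380,400))])[:,:,::-1])
```

```text
(no output)
```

View pics/i.png

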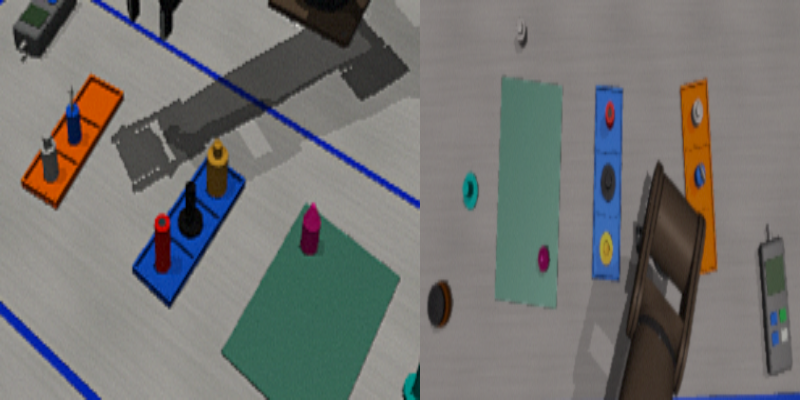

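All five parts stand upright, each in its own compartment: sleeve, platen and brass at (162,245), (190,212) and (217,172), steel and hook at (50,160) and (73,123). The cone, gauge and jar haven't moved, and the gripper is clear.

```bash
python3 -c "from plant import ctrl; print(ctrl.sign_off())"
```

```text
the job is handed in; nothing more can be done
None
```

Both kits are made up and handed in at about 27 s: sleeve, platen and brass weight in the blue tray, steel weight and hook in the orange tray, with the cone, gauge and jar undisturbed in the final images; no verdict was returned.

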